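Height check of two machine-foot castings under the gauge bar

TASK

Check both replacement washer-foot castings on the height gauge: slide each one along its own lane, tall end first, towards and under the fixed yellow bridge bar, gently and feeling for resistance. A casting that clears the bar goes on until it is fully home against the end stop and stays there; one that catches on the bar must not be forced, but taken out and set down upright in the red reject tray. Leave the thread spools standing where they are.

Things in the scene. Friction and masses are not known exactly. Their poses are not given: they have to be found in the camera images.
- gauge: Fixed gauge, green base, 280 x 208 mm. Origin on the table, below the bridge bar's middle; +x = push direction. Two lanes along x, centred at y = +45 and -45 mm, 56 mm wide, floor 8 mm above the table, between rails 8 mm high (middle one 34 mm wide, outer 12). They run from the open entry at x = -205 mm to the end stop (face at x = +59 mm). Posts of the bar at y = +/-94 mm
- bar: Fixed, rigid yellow bridge bar across both lanes: 16 mm along the gauge's x, 208 mm across, 18 mm high, origin at its centre. Underside 41.5 mm above the lane floor, top 67.5 mm above the table. A casting that is pressed on the bar or the end stop with more than 20 N is damaged
- casting_a_rib (a point): Middle of casting_a's upright grip rib: 40 mm behind the casting's origin (x = -40 mm), 24 mm above its underside. The rib is 40 mm long (x) and 12 mm thick (y), from the flange's top (10 mm) to 38 mm above the underside. In the gauge's x, this point is at about -108 mm when a bad casting meets the bar, at -46 mm when a sound one is home
- casting_b_rib (a point): Middle of casting_b's grip rib, the same point and size as on casting_a
- casting_a: One of two look-alike grey metal castings, about 0.25 kg, one in each lane (which is where varies), tall end to the bar. Origin: middle of the underside, +x = tall leading end. Base flange 130 x 50 x 10 mm; tall block x = +22 to +60 mm, 40 mm wide, 39.5 mm high if sound, 44 mm if bad: try both to find out. Grip rib at the trailing end
- casting_b: The other casting: same looks and axes. In a lane, a sound casting is home on the stop when its origin is at the gauge's x = -6 mm; the block of a bad one meets the bar at about x = -68 mm. Sound ones pass with 2 mm to spare. The lanes are slick (friction about 0.2)
- reject_tray: Red open tray, fixed, 200 mm (x) x 150 mm (y), walls 4 mm thick, 18 mm high; floor 4 mm above the table. Origin on the table at its centre
- thread_spool_1: Bystander: wooden thread spool standing on the table, 30 mm diameter, 42 mm high; origin at the underside. Leave it alone
- thread_spool_2: Bystander: a second thread spool like it. Leave it alone
- stop: Fixed, rigid dark steel end stop across the far end of both lanes, 12 mm thick, 168 mm across, 30 mm high; origin at the middle of its underside, on the lane floor, 6 mm behind its face

How it is judged:
By the outcome, as a careful person would: the job done as asked, in the order asked, and still so for the second after the job is handed in, with the robot touching nothing.
It also fails if it takes over 64 s, if anything falls off the work surface, if the arm or the gripper's body presses on something with over 40 N, if the wrist force passes 120 N, or if a joint passes its speed limit or range.

ROBOT

A 6-joint arm with a two-finger parallel gripper is mounted at the origin on a cart in front of the work surface, level with it; the furniture and walls round the work are solid. World frame = base frame: x ahead of the robot, y to its left, z up, the work surface at z = 0. Lengths are in m, angles in rad, forces in N, time in s.
With the tool pointing down it reaches from about 0.35 to 0.975 m from the base axis. Payload 4.9 kg.
Tool frame: the origin (TCP) lies on the centre line of the jaws, within the pads' length; the fingertips stand 11 mm ahead of it and the grasp point (between the pads) lies 8 mm behind it; z points along the fingers, y is the direction in which the jaws open and shut (so a half turn about z gives the same grasp; the last joint's range is limited). The gripper opens to 85 mm and grips with 20 to 120 N. Pads are 22 mm wide; open, the fingers measure 114 mm over their backs; the gripper's body (76 mm by 85 mm) begins 54 mm behind the grasp point. The pads swing forward as they close: fully open they stand 13 mm farther back than shut.
Start: joints at [0.985, 0.053, 1.613, -0, 1.476, -0.119], TCP at [0.281, 0.558, 0.242] pointing down, gripper open.
Joint ranges: [-3.01, 3.01], [-1.01, 2.22], [0.06, 2.58], [-1.02, 4.17], [0.09, 2.62], [-3.14, 3.14]. Speed limits (rad/s): [2.57, 2.57, 3.14, 3.14, 3.14, 3.14].

INTERFACE

Orientations are given as a rotation vector (axis times angle).
In Python, from station import ctrl gives the robot as it stands.
- The arm moves only by the tool send_rows, never from a script. Its argument "series" is a list of rows, each an object of numbers: "tx", "ty", "tz": the shift along the tool's x, y, z in cm; "wx", "wy", "wz": the turn, a rotation vector about the tool's x, y, z in rad; "jaw": the closure, from 0 (fully open) to 1 (shut). In form: [{"tx": .., "ty": .., "tz": .., "wx": .., "wy": .., "wz": .., "jaw": ..}, ...]. A call has 1 to 5 rows; each row shifts and turns the pose as measured when the row begins, along the tool's axes as they then stand; what a row does not reach is not made up. A row lasts 1/8 s, in which the tool goes at most 62.5 mm and 10.7 degrees, less where a joint would pass 70% of its speed; a pose out of reach is approached as far as the arm can. A call is refused whole if a number of a shift passes 6.25 or a number of a turn 0.188, either way. A call with a gripper value outside its range is refused whole. The fingers move at their own pace and stop on an object; "squeeze" is the grip in N (left out, the last holds). Time passes only in rows, so rows that do not move let the fingers close. It gives the time, the measured TCP pose, the force and the opening at its end, in the units of the state.
- ctrl.get_obs(): the state, without advancing time (a new reading comes with each control period).
- ctrl.get_image(name): name is "scene" or "side" or "wrist"; returns the picture (420x560x3 uint8, red, green, blue); there is no depth.
- ctrl.camera_info(name): a dict with "mtx" (3x3 intrinsics, pixels), "k1" (the pictures are not rectified: a ray, as slopes to the right and down, at radius r is drawn at 1 + k1 r^2 times it, then the intrinsics apply), "R" (3x3) and "t" (3): a world point X has camera coordinates R X + t. Camera axes: x right, y down, z forward; pixel columns grow to the right and rows downward; lengths in m; the calibration is good to about 2 mm. A picture is of the moment at which its call begins: read the wrist's pose just before it. camera_info takes no time and is no camera call; for the wrist camera it gives the pose at the moment of the call.
- ctrl.finish_job(): hands the job in, once; it reports no verdict.
The state is a dict: "t": time; "q": joint angles; "dq": joint speeds; "effort": joint torques, N m; "tool_pos": TCP position; "tool_rot": TCP orientation; "contact_force": force on the tool from outside, world axes, zero at the start; "wrist_torque": the same for the moment, N m; "opening": finger opening in m.
Only numpy, scipy, OpenCV 4.12 (cv2) and the standard library are available. Lean on these libraries where they do the work, as an engineer would, in place of code of your own. Each camera call takes 0.05 s, during which the arm holds its last target.

## Working session

There is one attempt and no reset: what is moved stays moved. The work goes in short steps, Python scripts to look and compute and a tool call to move; the robot and the scene stay as the last step left them, time stands still between calls to the robot, and variables do not carry over. Pictures are saved under pics/ and viewed, and the job is handed in when it is done.

Besides the shell and the picture viewer there is one more tool, called by a JSON object that holds its "method" and its "body", one argument or row to a line. send_rows: Moves the arm, as the interface text tells. Its arguments: {"type":"object","properties":{"series":{"type":"array"},"squeeze":{"type":"number"}},"required":["series"]}

```bash
ls; mkdir -p pics; python3 - <<'E'
from station import ctrl
import cv2
o=ctrl.get_obs()
print({k:(v if not hasattr(v,'round') else v) for k,v in o.items()})
for n in ["scene","side","wrist"]:
    c=ctrl.camera_info(n); print(n,c)
    im=ctrl.get_image(n); cv2.imwrite(f"pics/{n}0.png",im[:,:,::-1])
E
```

```text
pics
{'t': 0.0, 'q': array([ 9.85011077e-01,  5.33376990e-02,  1.61426389e+00,  1.79618081e-05,
        1.47597669e+00, -1.18978050e-01]), 'dq': array([-1.31541523e-03,  3.47094623e-05, -6.02987564e-04, -4.29484772e-04,
        3.21902260e-04,  2.48777231e-04]), 'effort': array([-5.21655329e-04, -3.93689811e+01, -3.70174813e+01, -2.68041777e-04,
        7.07592670e-03, -1.55349585e-05]), 'tool_pos': array([0.28093281, 0.55765185, 0.24109285]), 'tool_rot': array([-7.26459418e-01, -3.05572279e+00,  2.91700843e-03]), 'contact_force': array([-0.20275613,  0.15188908, -0.8450809 ]), 'wrist_torque': array([-0.0180383 ,  0.01070863,  0.01747079]), 'opening': 0.08534858645225185}
scene {'mtx': array([[540.96247864,   0.        , 278.72108868],
       [  0.        , 540.96247864, 209.5785144 ],
       [  0.        ,   0.        ,   1.        ]]), 'k1': -0.016920675458554187, 'R': array([[ 0.62308044, -0.78211087, -0.0085649 ],
       [-0.57370125, -0.44954996, -0.68466905],
       [ 0.53163676,  0.43151759, -0.72880377]]), 't': array([-0.15190188,  0.47077821,  0.82843151])}
side {'mtx': array([[498.52600292,   0.        , 277.31507426],
       [  0.        , 498.52600292, 206.77131907],
       [  0.        ,   0.        ,   1.        ]]), 'k1': -0.011798647252146468, 'R': array([[-0.88902111, -0.45782096, -0.0064368 ],
       [-0.20245693,  0.4056732 , -0.89131389],
       [ 0.41067341, -0.79109369, -0.45334106]]), 't': array([0.59445715, 0.06797922, 1.09283718])}
wrist {'mtx': array([[307.47149275,   0.        , 285.08780435],
       [  0.        , 307.47149275, 212.07671067],
       [  0.        ,   0.        ,   1.        ]]), 'k1': -0.060475671751280956, 'R': array([[ 0.44987944,  0.89308837, -0.00128747],
       [ 0.85321273, -0.42936585,  0.29609627],
       [ 0.26388734, -0.13430611, -0.95515723]]), 't': array([-0.6244834 , -0.03827991,  0.37872816])}
```

View pics/scene0.png

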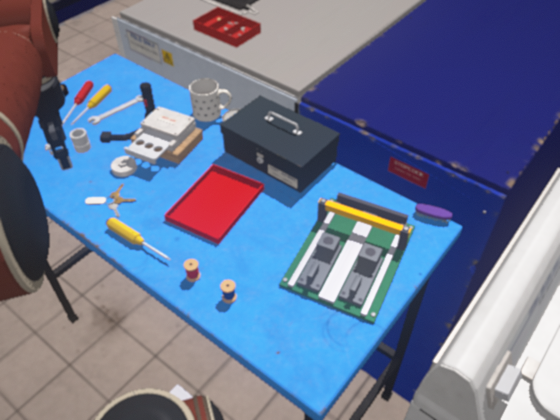

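View pics/side0.png

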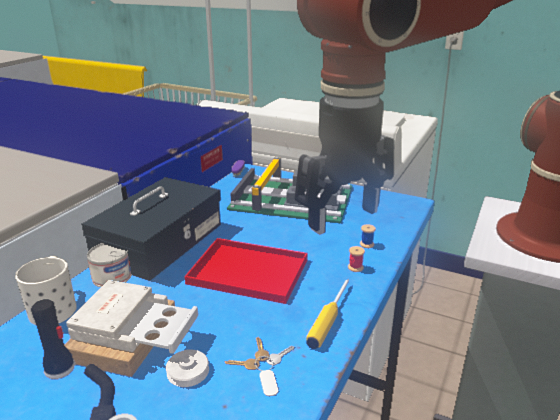

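View pics/wrist0.png

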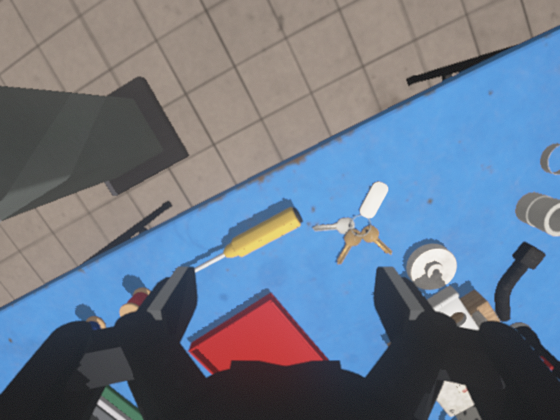

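Scene view: gauge at about (290–410, 195–315), bar at (325–410, 200–232), tray at (215, 203), and spools at (191, 270) and (228, 291). I'll zoom in next.

```bash
cat > h.py <<'E'
import numpy as np, cv2
from station import ctrl
from scipy.spatial.transform import Rotation as Ro
def ray(c,uv):
    K=c['mtx']; d=np.array([(uv[0]-K[0,2])/K[0,0],(uv[1]-K[1,2])/K[1,1]]); s=d.copy()
    for _ in range(20): s=d/(1+c['k1']*(s@s))
    R=c['R']; return -R.T@c['t'], R.T@np.array([s[0],s[1],1.])
def plane(c,uv,z):
    o,d=ray(c,uv); return o+d*(z-o[2])/d[2]
def tri(obs):
    A=np.zeros((3,3));b=np.zeros(3);L=[]
    for c,uv in obs:
        o,d=ray(c,uv); d=d/np.linalg.norm(d); P=np.eye(3)-np.outer(d,d); A+=P;b+=P@o; L.append((o,P))
    X=np.linalg.solve(A,b); return X,[np.linalg.norm(P@(X-o)) for o,P in L]
def proj(c,X):
    p=c['R']@np.asarray(X,float)+c['t']; s=p[:2]/p[2]; s=s*(1+c['k1']*(s@s)); return s*c['mtx'][0,0]+c['mtx'][:2,2]
def crop(src,x0,y0,w,h,f,out):
    im=cv2.imread(src)[y0:y0+h,x0:x0+w]; cv2.imwrite(out,cv2.resize(im,None,fx=f,fy=f,interpolation=cv2.INTER_CUBIC))
E
python3 - <<'E'
from h import *
crop('pics/scene0.png',270,185,160,140,5,'pics/s0c.png') if 0 else crop('pics/scene0.png',270,185,150,120+15,4,'pics/s0c.png')
crop('pics/side0.png',220,150,150,80,5,'pics/d0c.png')
E
```

```text
(no output)
```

View pics/s0c.png

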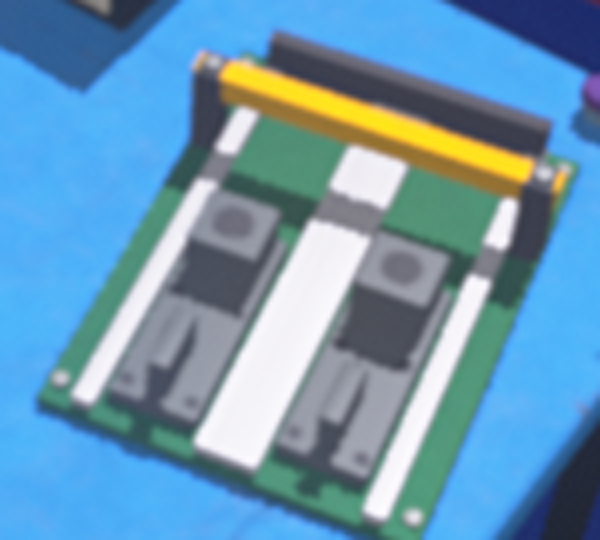

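View pics/d0c.png

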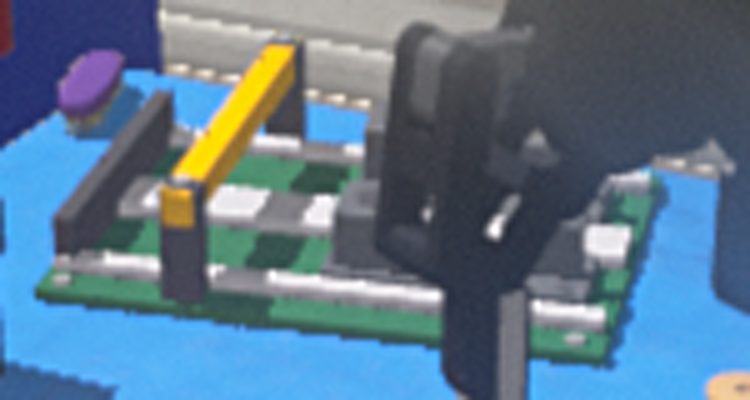

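```bash
python3 - <<'E'
from h import *
c=ctrl.camera_info('scene'); d=ctrl.camera_info('side')
S=lambda x,y:(270+(x+.5)/4-.5,185+(y+.5)/4-.5)
D=lambda x,y:(220+(x+.5)/5-.5,150+(y+.5)/5-.5)
for n,p,z in [('railL',(85,398),.016),('railM',(228,455),.016),('railR',(375,515),.016),('barL far',(200,55),.0675),('barR far',(568,170),.0675),('cornerL',(40,402),.008),('cornerFR',(577,162),.008),('hole1',(235,222),.0475),('hole2',(403,268),.0475),('rib1top',(172,338),.046),('rib2top',(345,390),.046)]:
    print(n,plane(c,S(*p),z).round(4))
# bar ends two view: outermost top corners near
print('tri barR? far end', tri([(c,S(568,170)),(d,D(290,40))]))
print('barL', tri([(c,S(200,57)),(d,D(175,185))]))
# tray & spools
im=cv2.imread('pics/scene0.png'); h=cv2.cvtColor(im,cv2.COLOR_BGR2HSV)
m=(((h[...,0]<8)|(h[...,0]>172))&(h[...,1]>150)&(h[...,2]>80)).astype('uint8')
m=cv2.morphologyEx(m,cv2.MORPH_CLOSE,np.ones((5,5)))
cs,_=cv2.findContours(m,0,2)
for k in cs:
    if cv2.contourArea(k)>1500:
        r=cv2.approxPolyDP(k,6,True)[:,0]; print(r.tolist(),[plane(c,p,.018).round(3) for p in r])
print('spools',plane(c,(191.5,263),.042),plane(c,(228,284),.042))
E
```

```text
railL [0.4393 0.1238 0.016 ]
railM [0.456  0.0466 0.016 ]
railR [ 0.4718 -0.0298  0.016 ]
barL far [0.6322 0.1928 0.0675]
barR far [ 0.6827 -0.009   0.0675]
cornerL [0.4275 0.1439 0.008 ]
cornerFR [0.7438 0.0077 0.008 ]
hole1 [0.5597 0.1171 0.0475]
hole2 [0.5879 0.0309 0.0475]
rib1top [0.4786 0.099  0.046 ]
rib2top [0.5055 0.0129 0.046 ]
tri barR? far end (array([ 0.6756933 , -0.01078262,  0.06992877]), [np.float64(0.003643585267081603), np.float64(0.0036435852670815986)])
barL (array([0.62903569, 0.19015095, 0.07190994]), [np.float64(0.0013267163412863554), np.float64(0.0013267163412864237)])
[[213, 165], [166, 216], [219, 238], [262, 184]] [array([0.604, 0.497, 0.018]), array([0.411, 0.462, 0.018]), array([0.438, 0.322, 0.018]), array([0.627, 0.357, 0.018])]
spools [0.34004172 0.30525205 0.042     ] [0.34756784 0.21098581 0.042     ]
```

```bash
cat >> h.py <<'E'
def plan(target,yaw,n):
    """target TCP world; yaw = gauge-type yaw: tool y along (-sin,cos), z down; print n rows"""
    o=ctrl.get_obs(); p=o['tool_pos']; R=Ro.from_rotvec(o['tool_rot'])
    y=np.array([-np.sin(yaw),np.cos(yaw),0]); z=np.array([0,0,-1.]); x=np.cross(y,z)
    Rt=Ro.from_matrix(np.c_[x,y,z]); w=(R.inv()*Rt).as_rotvec()
    d=np.asarray(target)-p
    for i in range(n):
        Ri=R*Ro.from_rotvec(w*i/n)
        t=Ri.inv().apply(d/n)*100
        print(t.round(2),(w/n).round(4))
def st():
    o=ctrl.get_obs(); print('t',round(o['t'],2),'p',o['tool_pos'].round(4),'F',o['contact_force'].round(1),'op',round(o['opening'],4),'Rz',Ro.from_rotvec(o['tool_rot']).as_matrix().round(3)[:,1:].T.tolist(),'q',o['q'].round(2))
def shot(n,name):
    c=ctrl.camera_info(n); im=ctrl.get_image(n); cv2.imwrite(f'pics/{name}.png',im[:,:,::-1]); np.save(f'pics/{name}.npy',c,allow_pickle=True); return c
def cam(name): return np.load(f'pics/{name}.npy',allow_pickle=True).item()
E
python3 -c "
from h import *
plan((.49,.06,.28),.222,10)"
```

```text
[-4.11 -3.5  -0.38] [-0.0001 -0.0001 -0.0689]
[-3.86 -3.78 -0.38] [-0.0001 -0.0001 -0.0689]
[-3.59 -4.04 -0.38] [-0.0001 -0.0001 -0.0689]
[-3.3  -4.27 -0.38] [-0.0001 -0.0001 -0.0689]
[-3.   -4.49 -0.38] [-0.0001 -0.0001 -0.0689]
[-2.68 -4.69 -0.38] [-0.0001 -0.0001 -0.0689]
[-2.35 -4.86 -0.38] [-0.0001 -0.0001 -0.0689]
[-2.01 -5.01 -0.38] [-0.0001 -0.0001 -0.0689]
[-1.66 -5.14 -0.39] [-0.0001 -0.0001 -0.0689]
[-1.31 -5.24 -0.39] [-0.0001 -0.0001 -0.0689]
```

{"method": "send_rows", "body": {
  "series": [
    {"tx":-4.1,"ty":-3.5,"tz":-0.4,"wz":-0.069},
    {"tx":-3.9,"ty":-3.8,"tz":-0.4,"wz":-0.069},
    {"tx":-3.6,"ty":-4.0,"tz":-0.4,"wz":-0.069},
    {"tx":-3.3,"ty":-4.3,"tz":-0.4,"wz":-0.069},
    {"tx":-3.0,"ty":-4.5,"tz":-0.4,"wz":-0.069}
  ]
}}

```text
invalid input at $.series[0]: expected keys tx, ty, tz, wx, wy, wz, jaw
```

```bash
python3 -c "
from h import *
st();plan((.49,.06,.28),.222,5)"
```

```text
t 0.15 p [0.281  0.5577 0.2413] F [ 0.7  0.3 -1.3] op 0.0858 Rz [[0.45, 0.893, -0.002], [-0.001, -0.001, -1.0]] q [ 0.98  0.05  1.61  0.    1.48 -0.12]
[-8.21 -7.01 -0.76] [-0.0003 -0.0002 -0.1378]
[-7.17 -8.07 -0.76] [-0.0003 -0.0002 -0.1378]
[-6.   -8.98 -0.77] [-0.0003 -0.0002 -0.1378]
[-4.71 -9.72 -0.77] [-0.0003 -0.0002 -0.1378]
[ -3.33 -10.27  -0.77] [-0.0003 -0.0002 -0.1378]
```

All keys are required.

{"method": "send_rows", "body": {
  "series": [
    {"tx":-4.1,"ty":-3.5,"tz":-0.4,"wx":0,"wy":0,"wz":-0.069,"jaw":0},
    {"tx":-3.9,"ty":-3.8,"tz":-0.4,"wx":0,"wy":0,"wz":-0.069,"jaw":0},
    {"tx":-3.6,"ty":-4.0,"tz":-0.4,"wx":0,"wy":0,"wz":-0.069,"jaw":0},
    {"tx":-3.3,"ty":-4.3,"tz":-0.4,"wx":0,"wy":0,"wz":-0.069,"jaw":0},
    {"tx":-3.0,"ty":-4.5,"tz":-0.4,"wx":0,"wy":0,"wz":-0.069,"jaw":0}
  ]
}}

```text
t: 0.78
tool_pos: [0.388, 0.3042, 0.2593]
tool_rot: [-0.162, -3.135, 0.007]
contact_force: [0.7, -0.4, -1.1]
opening: 0.0854
```

```bash
python3 -c "
from h import *
st();plan((.49,.06,.28),.222,5)"
```

```text
t 0.78 p [0.388  0.3042 0.2593] F [ 0.7 -0.4 -1.1] op 0.0854 Rz [[0.103, 0.995, -0.005], [-0.003, -0.004, -1.0]] q [ 0.52 -0.28  1.89 -0.    1.54 -0.95]
[-2.53 -4.65 -0.4 ] [-0.0009 -0.0007 -0.065 ]
[-2.22 -4.8  -0.4 ] [-0.0009 -0.0007 -0.065 ]
[-1.91 -4.94 -0.4 ] [-0.0009 -0.0007 -0.065 ]
[-1.58 -5.05 -0.41] [-0.0009 -0.0007 -0.065 ]
[-1.25 -5.14 -0.41] [-0.0009 -0.0007 -0.065 ]
```

{"method": "send_rows", "body": {
  "series": [
    {"tx":-2.5,"ty":-4.6,"tz":-0.4,"wx":0,"wy":0,"wz":-0.065,"jaw":0},
    {"tx":-2.2,"ty":-4.8,"tz":-0.4,"wx":0,"wy":0,"wz":-0.065,"jaw":0},
    {"tx":-1.9,"ty":-4.9,"tz":-0.4,"wx":0,"wy":0,"wz":-0.065,"jaw":0},
    {"tx":-1.6,"ty":-5.0,"tz":-0.4,"wx":0,"wy":0,"wz":-0.065,"jaw":0},
    {"tx":-1.3,"ty":-5.1,"tz":-0.4,"wx":0,"wy":0,"wz":-0.065,"jaw":0}
  ]
}}

```text
t: 1.4
tool_pos: [0.4922, 0.0539, 0.2797]
tool_rot: [0.365, -3.117, 0.006]
contact_force: [0.6, 0.2, 0.1]
opening: 0.0856
```

```bash
python3 -c "
from h import *
st();shot('wrist','w1'); shot('side','d1');
crop('pics/side0.png',0,0,1,1,1,'pics/x.png');crop('pics/side1.png' if 0 else 'pics/d1.png',220,150,150,80,5,'pics/d1c.png')"
```

```text
t 1.4 p [0.4922 0.0539 0.2797] F [0.6 0.2 0.1] op 0.0856 Rz [[-0.231, 0.973, -0.003], [-0.003, -0.004, -1.0]] q [-0.04 -0.28  1.86 -0.    1.57 -1.84]
```

View pics/w1.png

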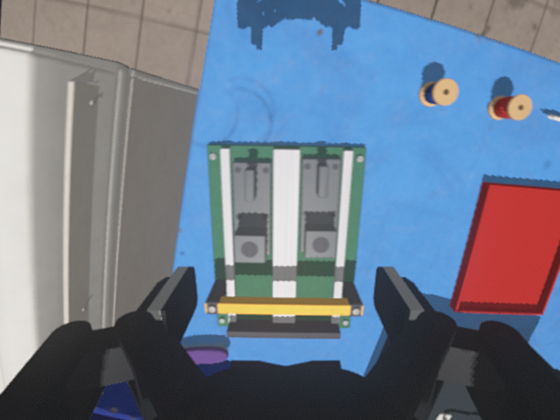

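View pics/d1c.png

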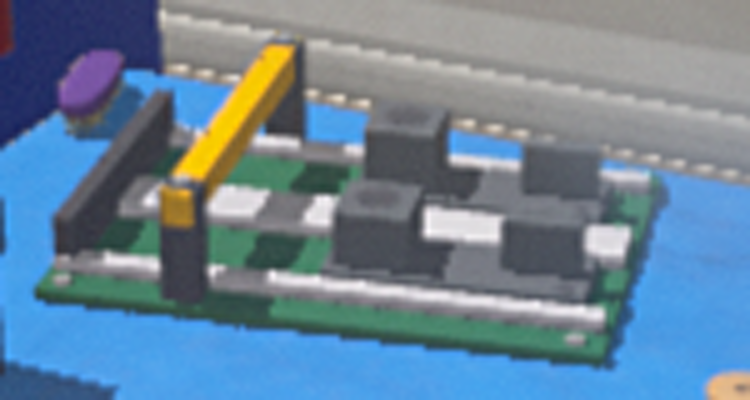

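The wrist view shows the whole gauge, with the castings at about (250, 210) and (321, 210), the bar at row 307 and the tray at right. I'll zoom in to measure.

```bash
python3 -c "
from h import *
crop('pics/w1.png',200,140,175,205,4-1,'pics/w1a.png')
crop('pics/w1.png',215,150,145,120,5,'pics/w1b.png')
"
```

```text
(no output)
```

View pics/w1a.png

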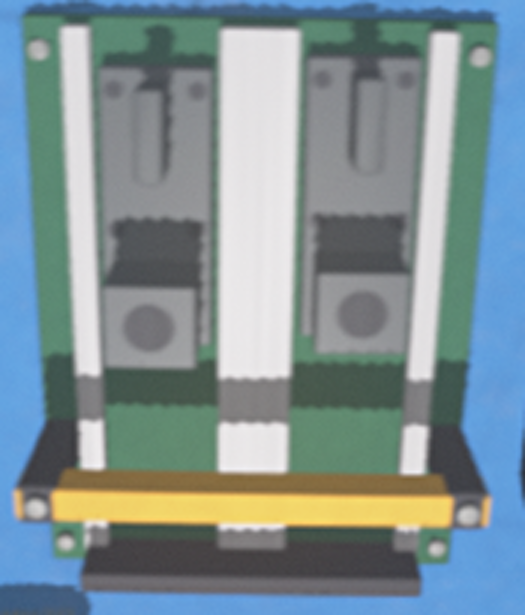

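View pics/w1b.png

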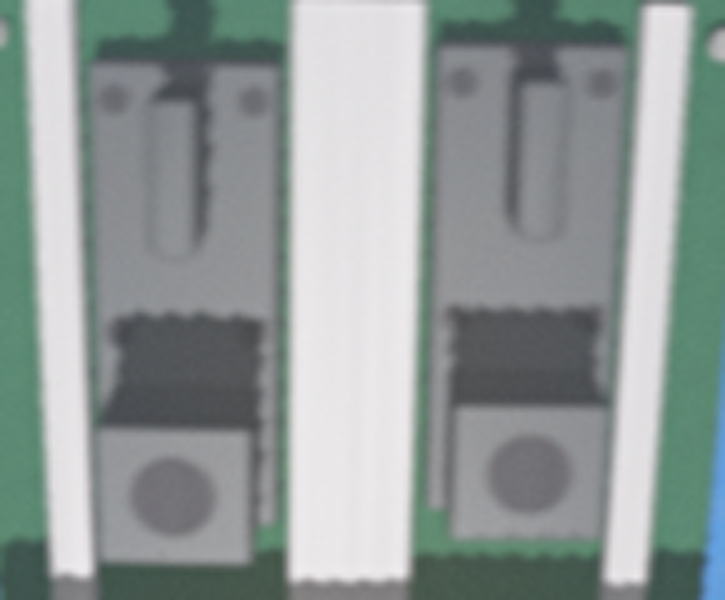

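```bash
python3 - <<'E'
from h import *
c=ctrl.camera_info('scene'); d=ctrl.camera_info('side'); w=cam('w1')
f=lambda x0,y0,k:(lambda x,y:(x0+(x+.5)/k-.5,y0+(y+.5)/k-.5))
S=f(270,185,4);D=f(220,150,5);A=f(200,140,3);W=f(215,150,5)
print('holeL(y+)',tri([(w,W(530,474)),(c,S(235,222)),(d,D(377,197))]))
print('holeR(y-)',tri([(w,W(173,497)),(c,S(403,268)),(d,D(408,115))]))
print('ribL plane',plane(w,W(543,160),.046),'ribR',plane(w,W(173,178),.046))
print('ribL tri',tri([(w,W(543,160)),(c,S(180,330))]),'ribR',tri([(w,W(173,178)),(c,S(346,388))]))
for n,p,z in [('midrail n',W(357,2),.016),('midrail f',W(350,575),.016)]: print(n,plane(w,p,z))
a=plane(w,W(357,2),.016);b=plane(w,W(350,575),.016);print('yaw rail',np.arctan2(*(b-a)[[1,0]]))
for nm,l,r,z in [('screwsbar',(36,508),(468,515),.0675),('entry edge',(25,18),(495,18),.008),('bar far edge',(55,522),(450,527),.0675),('stop',(83,588),(418,592),.038),('raiL/R near',(75,30),(445,33),.016)]:
    r_=plane(w,A(*r),z);l_=plane(w,A(*l),z);v=r_-l_;print(nm,l_.round(4),r_.round(4),'mid',((l_+r_)/2).round(4),'len',np.linalg.norm(v).round(4),'yaw',np.arctan2(-v[0],v[1]).round(4))
for nm,l,r,z in [('flangeR rear',W(93,63),W(277,63),.018),('flangeL rear',W(438,45),W(627,45),.018)]:
    r_=plane(w,r,z);l_=plane(w,l,z);v=r_-l_;print(nm,((l_+r_)/2).round(4),'len',np.linalg.norm(v).round(4),'yaw',np.arctan2(-v[0],v[1]).round(4))
print('barscrews tri L',tri([(w,A(468,515)),(c,S(212,62))]),tri([(w,A(36,508)),(c,S(544,173))]))
E
```

```text
holeL(y+) (array([0.55908249, 0.11615695, 0.04965486]), [np.float64(0.0006446812000035715), np.float64(0.0007793194333829784), np.float64(0.0012856269998295373)])
holeR(y-) (array([0.58347022, 0.0287017 , 0.05489692]), [np.float64(2.2508788762162317e-05), np.float64(0.0009347188495797838), np.float64(0.0009368878638807369)])
ribL plane [0.4801675  0.09791346 0.046     ] ribR [0.5052154  0.01191847 0.046     ]
ribL tri (array([0.47898579, 0.0957039 , 0.05511886]), [np.float64(0.0007676041741448378), np.float64(0.0007676041741448489)]) ribR (array([0.50444172, 0.01210212, 0.04950445]), [np.float64(7.682102165360134e-05), np.float64(7.68210216535624e-05)])
midrail n [0.45683842 0.04621548 0.016     ]
midrail f [0.61336358 0.08152785 0.016     ]
yaw rail 0.22188719123582124
screwsbar [ 0.6732 -0.0022  0.0675] [0.6328 0.1821 0.0675] mid [0.653  0.0899 0.0675] len 0.1886 yaw 0.2162
entry edge [ 0.4753 -0.0532  0.008 ] [0.4283 0.144  0.008 ] mid [0.4518 0.0454 0.008 ] len 0.2027 yaw 0.2337
bar far edge [0.6783 0.0071 0.0675] [0.6405 0.1762 0.0675] mid [0.6594 0.0916 0.0675] len 0.1733 yaw 0.2203
stop [0.7351 0.024  0.038 ] [0.6991 0.1841 0.038 ] mid [0.7171 0.1041 0.038 ] len 0.1641 yaw 0.2211
raiL/R near [ 0.4743 -0.0298  0.016 ] [0.4392 0.1231 0.016 ] mid [0.4568 0.0466 0.016 ] len 0.1568 yaw 0.2257
flangeR rear [0.4817 0.007  0.018 ] len 0.0471 yaw 0.2316
flangeL rear [0.4568 0.0921 0.018 ] len 0.0482 yaw 0.2362
barscrews tri L (array([0.63203013, 0.1830627 , 0.06789658]), [np.float64(0.0012604380403331038), np.float64(0.0012604380403330277)]) (array([ 0.66945554, -0.0015582 ,  0.07207809]), [np.float64(0.0003164551304838872), np.float64(0.00031645513048397236)])
```

```bash
python3 -c "
from h import *
plan((.480,.0977,.075),.222,4)"
```

```text
[0.05 1.22 5.12] [-0.0013 -0.0008  0.0009]
[0.05 1.22 5.12] [-0.0013 -0.0008  0.0009]
[0.06 1.21 5.12] [-0.0013 -0.0008  0.0009]
[0.06 1.2  5.12] [-0.0013 -0.0008  0.0009]
```

{"method": "send_rows", "body": {
  "series": [
    {"tx":0.05,"ty":1.2,"tz":5.1,"wx":-0.0013,"wy":-0.001,"wz":0.001,"jaw":0.4},
    {"tx":0.05,"ty":1.2,"tz":5.1,"wx":-0.0013,"wy":-0.001,"wz":0.001,"jaw":0.4},
    {"tx":0.06,"ty":1.2,"tz":5.1,"wx":-0.0013,"wy":-0.001,"wz":0.001,"jaw":0.4},
    {"tx":0.06,"ty":1.2,"tz":5.1,"wx":-0.0013,"wy":-0.001,"wz":0.001,"jaw":0.4},
    {"tx":0,"ty":0,"tz":0,"wx":0,"wy":0,"wz":0,"jaw":0.4}
  ]
}}

```text
t: 2.12
tool_pos: [0.4793, 0.1001, 0.0711]
tool_rot: [-0.341, 3.121, 0.002]
contact_force: [-0.8, -0.3, 0.2]
opening: 0.0513
```

```bash
python3 -c "
from h import *
st();plan((.480,.0977,.033),.222,2);shot('wrist','w2')"
```

```text
t 2.12 p [0.4793 0.1001 0.0711] F [-0.8 -0.3  0.2] op 0.0513 Rz [[-0.216, 0.976, 0.001], [0.002, 0.002, -1.0]] q [ 0.05 -0.1   2.07  0.    1.17 -1.74]
[-0.   -0.13  1.91] [ 0.0005  0.0012 -0.0021]
[-0.01 -0.13  1.91] [ 0.0005  0.0012 -0.0021]
```

View pics/w2.png

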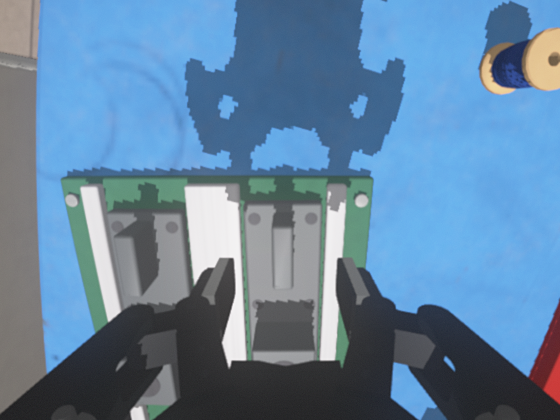

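Fingers straddle the rib, whose top is at about (283, 222–290). I'll triangulate it against the earlier wrist view.

```bash
python3 - <<'E'
from h import *
w=cam('w1');v=cam('w2')
W=lambda x,y:(215+(x+.5)/5-.5,150+(y+.5)/5-.5)
print(plane(v,(283,255),.046))
for a,b in [((543,82),(283,221)),((543,238),(283,289))]: print(tri([(w,W(*a)),(v,b)]))
E
```

```text
[0.47766857 0.09877592 0.046     ]
(array([0.46406222, 0.09566965, 0.02833854]), [np.float64(5.059380645640199e-05), np.float64(5.059380645647651e-05)])
(array([0.49899762, 0.10329742, 0.04565797]), [np.float64(0.00016387565324383613), np.float64(0.00016387565324383163)])
```

{"method": "send_rows", "body": {
  "series": [
    {"tx":0,"ty":-0.1,"tz":1.9,"wx":0,"wy":0.001,"wz":-0.002,"jaw":0.5},
    {"tx":0,"ty":-0.05,"tz":1.8,"wx":0,"wy":0.001,"wz":-0.002,"jaw":0.5},
    {"tx":0,"ty":0,"tz":0,"wx":0,"wy":0,"wz":0,"jaw":0.6}
  ]
}}

```text
t: 2.55
tool_pos: [0.4874, 0.0983, 0.0409]
tool_rot: [-0.345, 3.106, -0.0]
contact_force: [-0.8, -0.6, -0.7]
opening: 0.0344
```

```bash
python3 -c "
from h import *
st();plan((.480,.0983,.033),.222,1)"
```

```text
t 2.55 p [0.4874 0.0983 0.0409] F [-0.8 -0.6 -0.7] op 0.0344 Rz [[-0.219, 0.976, -0.002], [0.017, 0.002, -1.0]] q [ 0.05 -0.04  2.07  0.    1.1  -1.74]
[0.74 0.16 0.78] [-0.0021  0.0165 -0.0008]
```

{"method": "send_rows", "body": {
  "series": [
    {"tx":0.7,"ty":0.1,"tz":0.7,"wx":-0.002,"wy":0.016,"wz":0,"jaw":0.6},
    {"tx":0,"ty":0,"tz":0,"wx":0,"wy":0,"wz":0,"jaw":0.6}
  ]
}}

```text
t: 2.8
tool_pos: [0.481, 0.0975, 0.0344]
tool_rot: [-0.346, 3.121, -0.0]
contact_force: [0.1, 0.3, -0.1]
opening: 0.0341
```

```bash
python3 -c "
from h import *
st();plan((.480,.0983,.033),.222,1)"
```

```text
t 2.8 p [0.481  0.0975 0.0344] F [ 0.1  0.3 -0.1] op 0.0341 Rz [[-0.219, 0.976, -0.0], [0.001, -0.0, -1.0]] q [ 0.05 -0.04  2.08 -0.    1.1  -1.74]
[0.08 0.1  0.14] [-0.0003  0.0011 -0.0014]
```

Now the grip, gentle.

{"method": "send_rows", "body": {
  "series": [
    {"tx":0.05,"ty":0.08,"tz":0.1,"wx":0,"wy":0.001,"wz":-0.001,"jaw":0.75},
    {"tx":0,"ty":0,"tz":0,"wx":0,"wy":0,"wz":0,"jaw":1},
    {"tx":0,"ty":0,"tz":0,"wx":0,"wy":0,"wz":0,"jaw":1},
    {"tx":0,"ty":0,"tz":0,"wx":0,"wy":0,"wz":0,"jaw":1}
  ],
  "squeeze": 30
}}

```text
t: 3.3
tool_pos: [0.4806, 0.0982, 0.0339]
tool_rot: [-0.347, 3.121, -0.0]
contact_force: [0.6, -0.3, -0.4]
opening: 0.0113
```

```bash
python3 -c "
from h import *
st();plan((.480,.0983,.033),.222,1)"
```

```text
t 3.3 p [0.4806 0.0982 0.0339] F [ 0.6 -0.3 -0.4] op 0.0113 Rz [[-0.22, 0.976, -0.0], [0.001, -0.0, -1.0]] q [ 0.05 -0.04  2.08 -0.    1.1  -1.74]
[0.06 0.02 0.09] [-0.0004  0.001  -0.0003]
```

{"method": "send_rows", "body": {
  "series": [
    {"tx":-0.8,"ty":0,"tz":0,"wx":0,"wy":0,"wz":0,"jaw":1},
    {"tx":-0.8,"ty":0,"tz":0,"wx":0,"wy":0,"wz":0,"jaw":1},
    {"tx":-0.8,"ty":0,"tz":0,"wx":0,"wy":0,"wz":0,"jaw":1},
    {"tx":-0.8,"ty":0,"tz":0,"wx":0,"wy":0,"wz":0,"jaw":1},
    {"tx":-0.8,"ty":0,"tz":0,"wx":0,"wy":0,"wz":0,"jaw":1}
  ]
}}

```text
t: 3.92
tool_pos: [0.5224, 0.1076, 0.0339]
tool_rot: [-0.347, 3.121, -0.0]
contact_force: [0.6, 0.0, -0.4]
opening: 0.0113
```

```bash
cat >> h.py <<'E'
def g(yl=.045,z=.0335):
    o=ctrl.get_obs(); p=o['tool_pos']-[.652,.090,0]; c,s=np.cos(.222),np.sin(.222)
    G=np.array([[c,s,0],[-s,c,0],[0,0,1]])
    print('gauge pos mm',(G@p*1000).round(1),'F gauge',(G@o['contact_force']).round(1))
    t=np.array([.652,.09,0])+G.T@np.array([(G@p)[0],yl,z]); plan(t,.222,1)
E
python3 -c "
from h import *
st();g()"
```

```text
t 3.92 p [0.5224 0.1076 0.0339] F [ 0.6  0.  -0.4] op 0.0113 Rz [[-0.22, 0.976, -0.0], [0.001, -0.0, -1.0]] q [ 0.06  0.06  1.98 -0.    1.1  -1.73]
gauge pos mm [-122.6   45.7   33.9] F gauge [ 0.6 -0.1 -0.4]
[ 0.   -0.07  0.04] [-0.0004  0.0011 -0.0004]
```

{"method": "send_rows", "body": {
  "series": [
    {"tx":-0.2,"ty":0,"tz":0,"wx":0,"wy":0,"wz":0,"jaw":1},
    {"tx":-0.2,"ty":0,"tz":0,"wx":0,"wy":0,"wz":0,"jaw":1},
    {"tx":-0.2,"ty":0,"tz":0,"wx":0,"wy":0,"wz":0,"jaw":1},
    {"tx":-0.2,"ty":0,"tz":0,"wx":0,"wy":0,"wz":0,"jaw":1}
  ]
}}

```text
t: 4.42
tool_pos: [0.5309, 0.1096, 0.0339]
tool_rot: [-0.347, 3.122, -0.0]
contact_force: [-0.4, -0.0, -0.2]
opening: 0.0113
```

```bash
python3 -c "
from h import *
g()"
```

```text
gauge pos mm [-113.8   45.7   33.9] F gauge [-0.4  0.1 -0.2]
[ 0.   -0.07  0.04] [-0.0004  0.0007 -0.0003]
```

{"method": "send_rows", "body": {
  "series": [
    {"tx":-0.15,"ty":0,"tz":0,"wx":0,"wy":0,"wz":0,"jaw":1},
    {"tx":-0.15,"ty":0,"tz":0,"wx":0,"wy":0,"wz":0,"jaw":1}
  ]
}}

```text
t: 4.68
tool_pos: [0.5339, 0.1103, 0.0339]
tool_rot: [-0.347, 3.122, -0.0]
contact_force: [-1.2, 0.2, -0.3]
opening: 0.0111
```

{"method": "send_rows", "body": {
  "series": [
    {"tx":-0.15,"ty":0,"tz":0,"wx":0,"wy":0,"wz":0,"jaw":1},
    {"tx":-0.15,"ty":0,"tz":0,"wx":0,"wy":0,"wz":0,"jaw":1}
  ]
}}

```text
t: 4.92
tool_pos: [0.537, 0.1109, 0.0339]
tool_rot: [-0.347, 3.122, -0.0]
contact_force: [-0.2, -0.6, -0.2]
opening: 0.0115
```

```bash
python3 -c "
from h import *
g()"
```

```text
gauge pos mm [-107.6   45.7   33.9] F gauge [-0.4 -0.6 -0.2]
[ 0.   -0.07  0.04] [-0.0003  0.0007 -0.0004]
```

{"method": "send_rows", "body": {
  "series": [
    {"tx":-0.15,"ty":0,"tz":0,"wx":0,"wy":0,"wz":0,"jaw":1},
    {"tx":-0.15,"ty":0,"tz":0,"wx":0,"wy":0,"wz":0,"jaw":1}
  ]
}}

```text
t: 5.18
tool_pos: [0.5401, 0.1117, 0.0339]
tool_rot: [-0.347, 3.122, -0.0]
contact_force: [0.3, -0.5, -1.0]
opening: 0.0112
```

{"method": "send_rows", "body": {
  "series": [
    {"tx":-0.15,"ty":0,"tz":0,"wx":0,"wy":0,"wz":0,"jaw":1},
    {"tx":-0.15,"ty":0,"tz":0,"wx":0,"wy":0,"wz":0,"jaw":1}
  ]
}}

```text
t: 5.42
tool_pos: [0.5433, 0.1124, 0.0339]
tool_rot: [-0.347, 3.122, -0.0]
contact_force: [0.3, -0.5, 0.4]
opening: 0.0114
```

```bash
python3 -c "
from h import *
g();shot('side','d2');crop('pics/d2.png',220,150,150,80,5,'pics/d2c.png')"
```

```text
gauge pos mm [-101.1   45.8   33.9] F gauge [ 0.2 -0.6  0.4]
[ 0.   -0.08  0.04] [-0.0003  0.0007 -0.0003]
```

View pics/d2c.png

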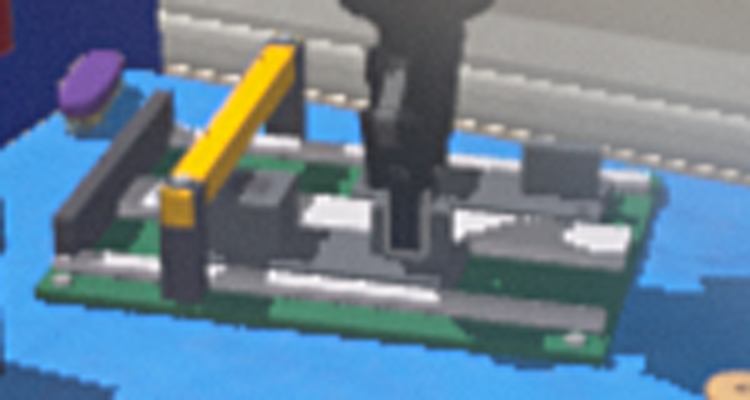

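The near casting's block is now at and partly behind the bar post, with no resistance. I'll continue gently.

{"method": "send_rows", "body": {
  "series": [
    {"tx":-0.2,"ty":0,"tz":0,"wx":0,"wy":0,"wz":0,"jaw":1},
    {"tx":-0.2,"ty":0,"tz":0,"wx":0,"wy":0,"wz":0,"jaw":1}
  ]
}}

```text
t: 5.72
tool_pos: [0.5475, 0.1133, 0.0339]
tool_rot: [-0.347, 3.121, -0.0]
contact_force: [-0.5, -0.4, 0.3]
opening: 0.0113
```

{"method": "send_rows", "body": {
  "series": [
    {"tx":-0.2,"ty":0,"tz":0,"wx":0,"wy":0,"wz":0,"jaw":1},
    {"tx":-0.2,"ty":0,"tz":0,"wx":0,"wy":0,"wz":0,"jaw":1}
  ]
}}

```text
t: 5.98
tool_pos: [0.5517, 0.1142, 0.0339]
tool_rot: [-0.347, 3.121, -0.0]
contact_force: [0.2, -0.3, 0.1]
opening: 0.0115
```

{"method": "send_rows", "body": {
  "series": [
    {"tx":-0.2,"ty":0,"tz":0,"wx":0,"wy":0,"wz":0,"jaw":1},
    {"tx":-0.2,"ty":0,"tz":0,"wx":0,"wy":0,"wz":0,"jaw":1}
  ]
}}

```text
t: 6.22
tool_pos: [0.5559, 0.1152, 0.0339]
tool_rot: [-0.347, 3.121, -0.0]
contact_force: [-1.8, -0.0, -0.4]
opening: 0.0114
```

{"method": "send_rows", "body": {
  "series": [
    {"tx":-0.3,"ty":0,"tz":0,"wx":0,"wy":0,"wz":0,"jaw":1},
    {"tx":-0.3,"ty":0,"tz":0,"wx":0,"wy":0,"wz":0,"jaw":1}
  ]
}}

```text
t: 6.48
tool_pos: [0.5621, 0.1166, 0.0339]
tool_rot: [-0.347, 3.121, -0.0]
contact_force: [0.4, 0.7, -1.4]
opening: 0.0114
```

```bash
python3 -c "
from h import *
g()"
```

```text
gauge pos mm [-81.8  45.7  33.9] F gauge [ 0.6  0.6 -1.4]
[ 0.   -0.07  0.04] [-0.0003  0.001  -0.0004]
```

{"method": "send_rows", "body": {
  "series": [
    {"tx":-0.5,"ty":0,"tz":0,"wx":0,"wy":0,"wz":0,"jaw":1},
    {"tx":-0.5,"ty":0,"tz":0,"wx":0,"wy":0,"wz":0,"jaw":1}
  ]
}}

```text
t: 6.72
tool_pos: [0.5725, 0.1189, 0.0339]
tool_rot: [-0.347, 3.121, -0.0]
contact_force: [-0.4, -0.1, -0.3]
opening: 0.0115
```

{"method": "send_rows", "body": {
  "series": [
    {"tx":-0.5,"ty":0,"tz":0,"wx":0,"wy":0,"wz":0,"jaw":1},
    {"tx":-0.5,"ty":0,"tz":0,"wx":0,"wy":0,"wz":0,"jaw":1},
    {"tx":-0.2,"ty":0,"tz":0,"wx":0,"wy":0,"wz":0,"jaw":1}
  ]
}}

```text
t: 7.1
tool_pos: [0.5854, 0.1218, 0.0339]
tool_rot: [-0.347, 3.121, -0.0]
contact_force: [-0.7, -1.5, -0.7]
opening: 0.0115
```

```bash
python3 -c "
from h import *
g();shot('side','d3');crop('pics/d3.png',220,150,150,80,5,'pics/d3c.png')
shot('scene','s3');crop('pics/s3.png',290,185,130,110,5,'pics/s3c.png')"
```

```text
gauge pos mm [-58.   45.7  33.9] F gauge [-1.1 -1.3 -0.7]
[ 0.   -0.07  0.04] [-0.0003  0.001  -0.0004]
```

View pics/d3c.png

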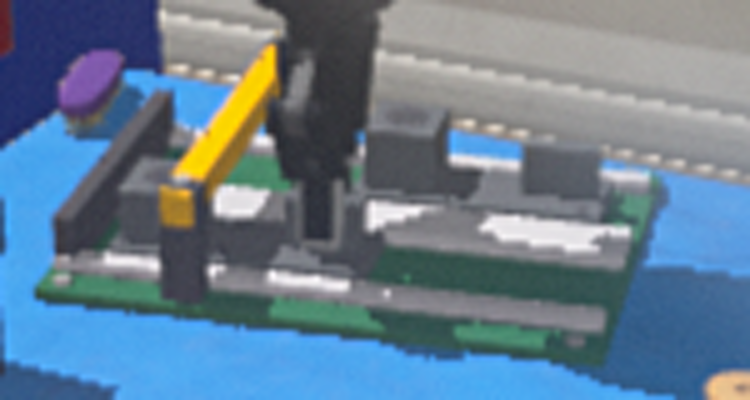

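View pics/s3c.png

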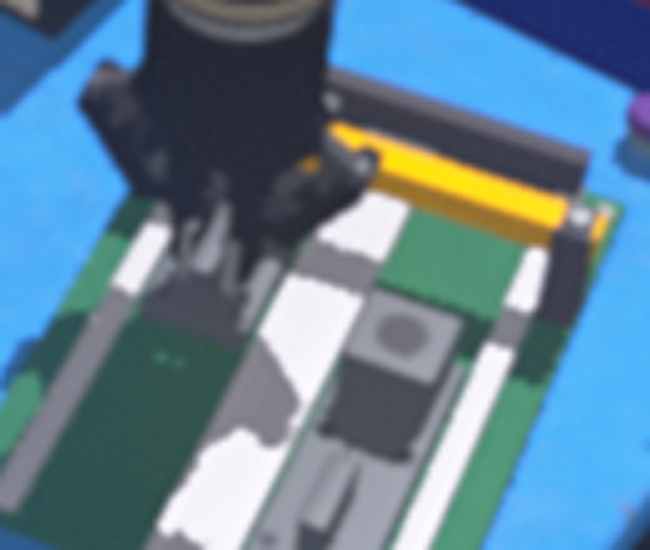

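Block has emerged beyond the bar at side-crop (140, 190), about 12 mm short of the stop. I'll creep up to the stop.

{"method": "send_rows", "body": {
  "series": [
    {"tx":-0.2,"ty":0,"tz":0,"wx":0,"wy":0,"wz":0,"jaw":1},
    {"tx":-0.2,"ty":0,"tz":0,"wx":0,"wy":0,"wz":0,"jaw":1},
    {"tx":-0.2,"ty":0,"tz":0,"wx":0,"wy":0,"wz":0,"jaw":1},
    {"tx":-0.1,"ty":0,"tz":0,"wx":0,"wy":0,"wz":0,"jaw":1}
  ]
}}

```text
t: 7.7
tool_pos: [0.5923, 0.1234, 0.0339]
tool_rot: [-0.347, 3.121, -0.0]
contact_force: [-0.8, -0.1, 0.8]
opening: 0.0111
```

{"method": "send_rows", "body": {
  "series": [
    {"tx":-0.08,"ty":0,"tz":0,"wx":0,"wy":0,"wz":0,"jaw":1},
    {"tx":-0.08,"ty":0,"tz":0,"wx":0,"wy":0,"wz":0,"jaw":1}
  ]
}}

```text
t: 7.95
tool_pos: [0.5939, 0.1238, 0.0339]
tool_rot: [-0.347, 3.121, -0.0]
contact_force: [-0.0, -0.3, -0.1]
opening: 0.0113
```

```bash
python3 -c "
from h import *
g()"
```

```text
gauge pos mm [-49.2  45.8  33.9] F gauge [-0.1 -0.3 -0.1]
[ 0.   -0.08  0.04] [-0.0003  0.0009 -0.0004]
```

{"method": "send_rows", "body": {
  "series": [
    {"tx":-0.08,"ty":0,"tz":0,"wx":0,"wy":0,"wz":0,"jaw":1}
  ]
}}

```text
t: 8.07
tool_pos: [0.5947, 0.124, 0.0339]
tool_rot: [-0.347, 3.121, -0.0]
contact_force: [-0.0, 0.6, -0.1]
opening: 0.0113
```

{"method": "send_rows", "body": {
  "series": [
    {"tx":-0.08,"ty":0,"tz":0,"wx":0,"wy":0,"wz":0,"jaw":1}
  ]
}}

```text
t: 8.2
tool_pos: [0.5955, 0.1242, 0.0339]
tool_rot: [-0.347, 3.121, -0.0]
contact_force: [-0.6, -0.2, -0.2]
opening: 0.0113
```

{"method": "send_rows", "body": {
  "series": [
    {"tx":-0.08,"ty":0,"tz":0,"wx":0,"wy":0,"wz":0,"jaw":1}
  ]
}}

```text
t: 8.32
tool_pos: [0.5964, 0.1243, 0.0339]
tool_rot: [-0.347, 3.121, -0.0]
contact_force: [-0.6, -0.8, -0.4]
opening: 0.0112
```

{"method": "send_rows", "body": {
  "series": [
    {"tx":-0.08,"ty":0,"tz":0,"wx":0,"wy":0,"wz":0,"jaw":1}
  ]
}}

```text
t: 8.45
tool_pos: [0.5966, 0.1244, 0.0339]
tool_rot: [0.347, -3.122, 0.0]
contact_force: [-5.5, -1.2, 4.3]
opening: 0.011
```

{"method": "send_rows", "body": {
  "series": [
    {"tx":-0.08,"ty":0,"tz":0,"wx":0,"wy":0,"wz":0,"jaw":1}
  ]
}}

```text
t: 8.57
tool_pos: [0.5967, 0.1245, 0.0339]
tool_rot: [0.347, -3.119, 0.001]
contact_force: [-5.7, -1.5, 4.0]
opening: 0.0115
```

Contact at gauge x = -46.4 with about 6 N, so it's home. Release and rise.

{"method": "send_rows", "body": {
  "series": [
    {"tx":0,"ty":0,"tz":0,"wx":0,"wy":0,"wz":0,"jaw":0.7},
    {"tx":0,"ty":0,"tz":0,"wx":0,"wy":0,"wz":0,"jaw":0.6},
    {"tx":0,"ty":0,"tz":0,"wx":0,"wy":0,"wz":0,"jaw":0.6}
  ]
}}

```text
t: 8.95
tool_pos: [0.5979, 0.1246, 0.0343]
tool_rot: [-0.347, 3.122, -0.001]
contact_force: [0.4, 0.5, -0.4]
opening: 0.0342
```

{"method": "send_rows", "body": {
  "series": [
    {"tx":0,"ty":0,"tz":-2,"wx":0,"wy":0,"wz":0,"jaw":0.6},
    {"tx":0,"ty":0,"tz":-5,"wx":0,"wy":0,"wz":0,"jaw":0.6},
    {"tx":2,"ty":0,"tz":-5,"wx":0,"wy":0,"wz":0,"jaw":0.6},
    {"tx":2,"ty":0,"tz":-3,"wx":0,"wy":0,"wz":0,"jaw":0.6}
  ]
}}

```text
t: 9.45
tool_pos: [0.5581, 0.1157, 0.1902]
tool_rot: [0.347, -3.121, 0.0]
contact_force: [-0.0, 1.0, -0.5]
opening: 0.0339
```

```bash
python3 -c "
from h import *
st();shot('wrist','w4');shot('side','d4');crop('pics/d4.png',220,150,150,80,5,'pics/d4c.png')"
```

```text
t 9.45 p [0.5581 0.1157 0.1902] F [-0.   1.  -0.5] op 0.0339 Rz [[-0.22, 0.976, -0.0], [-0.001, -0.0, -1.0]] q [ 0.07 -0.04  1.79 -0.    1.39 -1.72]
```

View pics/w4.png

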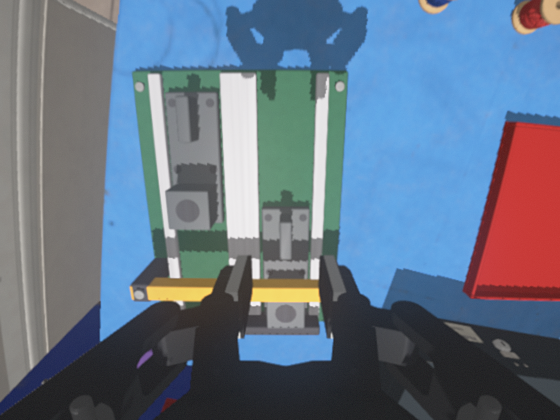

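View pics/d4c.png

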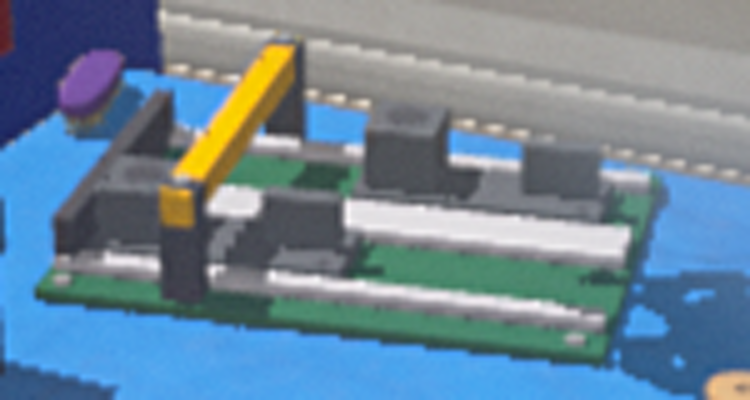

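The first casting's block is against the stop, at side-crop (120, 200). On to the other one.

```bash
python3 - <<'E'
from h import *
v=cam('w4')
print('rib1 home',plane(v,(286,240),.046),'ribR',plane(v,(184,119),.046))
plan((.505,.0117,.08),.222,3)
E
```

```text
rib1 home [0.59491058 0.12525063 0.046     ] ribR [0.50447418 0.01414053 0.046     ]
[ 2.54 -2.99  3.74] [-0.0003  0.0014 -0.0001]
[ 2.54 -2.99  3.75] [-0.0003  0.0014 -0.0001]
[ 2.53 -2.99  3.75] [-0.0003  0.0014 -0.0001]
```

{"method": "send_rows", "body": {
  "series": [
    {"tx":2.5,"ty":-3.0,"tz":3.7,"wx":0,"wy":0.001,"wz":0,"jaw":0.5},
    {"tx":2.5,"ty":-3.0,"tz":3.7,"wx":0,"wy":0.001,"wz":0,"jaw":0.5},
    {"tx":2.5,"ty":-3.0,"tz":3.7,"wx":0,"wy":0.001,"wz":0,"jaw":0.5},
    {"tx":0,"ty":0,"tz":0,"wx":0,"wy":0,"wz":0,"jaw":0.5}
  ]
}}

```text
t: 10.05
tool_pos: [0.5073, 0.0097, 0.0814]
tool_rot: [-0.349, 3.113, -0.001]
contact_force: [-0.9, 0.7, 0.2]
opening: 0.0425
```

```bash
python3 -c "
from h import *
st();plan((.505,.0123,.0335),.222,2);shot('wrist','w5')"
```

```text
t 10.05 p [0.5073 0.0097 0.0814] F [-0.9  0.7  0.2] op 0.0425 Rz [[-0.221, 0.975, -0.002], [0.009, 0.0, -1.0]] q [-0.13 -0.08  2.02  0.    1.19 -1.92]
[0.1  0.16 2.4 ] [-0.0009  0.0042  0.0006]
[0.09 0.15 2.4 ] [-0.0009  0.0042  0.0006]
```

View pics/w5.png

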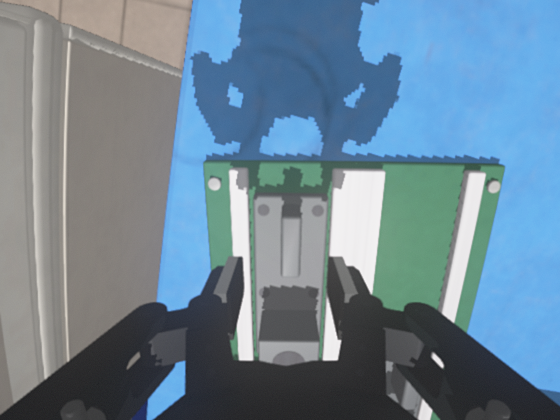

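Rib top is at about (290, 215–277), between the fingers.

```bash
python3 - <<'E'
from h import *
v=cam('w5');w=cam('w1')
W=lambda x,y:(215+(x+.5)/5-.5,150+(y+.5)/5-.5)
print(plane(v,(290.5,247),.046), tri([(v,(290.5,276)),(w,W(173,258))]))
plan((.505,.0125,.0335),.222,2)
E
```

```text
[0.50461989 0.01251612 0.046     ] (array([0.52472633, 0.01647612, 0.04465773]), [np.float64(0.000829316982917278), np.float64(0.0008293169829172796)])
[0.23 0.16 2.51] [-0.0015  0.0065  0.0012]
[0.21 0.16 2.51] [-0.0015  0.0065  0.0012]
```

{"method": "send_rows", "body": {
  "series": [
    {"tx":0.25,"ty":0.15,"tz":1.9,"wx":-0.001,"wy":0.006,"wz":0.001,"jaw":0.5},
    {"tx":0.25,"ty":0.15,"tz":1.9,"wx":-0.001,"wy":0.006,"wz":0.001,"jaw":0.5},
    {"tx":0,"ty":0,"tz":0,"wx":0,"wy":0,"wz":0,"jaw":0.6}
  ]
}}

```text
t: 10.48
tool_pos: [0.5072, 0.0138, 0.0459]
tool_rot: [-0.351, 3.116, -0.002]
contact_force: [0.2, -0.0, -0.1]
opening: 0.0341
```

```bash
python3 -c "
from h import *
st();plan((.505,.0125,.0335),.222,1)"
```

```text
t 10.47 p [0.5072 0.0138 0.0459] F [ 0.2 -0.  -0.1] op 0.0341 Rz [[-0.223, 0.975, -0.002], [0.006, -0.001, -1.0]] q [-0.12 -0.02  2.04 -0.    1.12 -1.91]
[ 0.25 -0.07  1.24] [-0.0021  0.0052  0.0025]
```

{"method": "send_rows", "body": {
  "series": [
    {"tx":0.25,"ty":-0.1,"tz":1.1,"wx":-0.002,"wy":0.005,"wz":0.002,"jaw":0.6},
    {"tx":0,"ty":0,"tz":0,"wx":0,"wy":0,"wz":0,"jaw":0.6}
  ]
}}

```text
t: 10.72
tool_pos: [0.5055, 0.0127, 0.0344]
tool_rot: [-0.35, 3.121, -0.0]
contact_force: [-1.6, -0.2, 1.0]
opening: 0.0341
```

```bash
python3 -c "
from h import *
st();plan((.505,.0125,.0335),.222,1)"
```

```text
t 10.72 p [0.5055 0.0127 0.0344] F [-1.6 -0.2  1. ] op 0.0341 Rz [[-0.222, 0.975, -0.0], [0.001, -0.0, -1.0]] q [-0.12 -0.    2.04 -0.    1.1  -1.92]
[ 0.06 -0.01  0.09] [-0.0002  0.0005  0.0015]
```

Grip gently, then push to just before the bar (start ≈ -160, contact expected at -108).

{"method": "send_rows", "body": {
  "series": [
    {"tx":0.05,"ty":0,"tz":0.1,"wx":0,"wy":0,"wz":0,"jaw":0.75},
    {"tx":0,"ty":0,"tz":0,"wx":0,"wy":0,"wz":0,"jaw":1},
    {"tx":0,"ty":0,"tz":0,"wx":0,"wy":0,"wz":0,"jaw":1},
    {"tx":0,"ty":0,"tz":0,"wx":0,"wy":0,"wz":0,"jaw":1}
  ],
  "squeeze": 30
}}

```text
t: 11.22
tool_pos: [0.5053, 0.0125, 0.0338]
tool_rot: [-0.35, 3.121, -0.001]
contact_force: [-0.5, -0.2, -1.6]
opening: 0.0116
```

{"method": "send_rows", "body": {
  "series": [
    {"tx":-0.7,"ty":0,"tz":0,"wx":0,"wy":0,"wz":0,"jaw":1},
    {"tx":-0.7,"ty":0,"tz":0,"wx":0,"wy":0,"wz":0,"jaw":1},
    {"tx":-0.7,"ty":0,"tz":0,"wx":0,"wy":0,"wz":0,"jaw":1},
    {"tx":-0.7,"ty":0,"tz":0,"wx":0,"wy":0,"wz":0,"jaw":1},
    {"tx":-0.5,"ty":0,"tz":0,"wx":0,"wy":0,"wz":0,"jaw":1}
  ]
}}

```text
t: 11.85
tool_pos: [0.5398, 0.0204, 0.0338]
tool_rot: [-0.35, 3.121, -0.0]
contact_force: [-0.5, 0.0, -2.0]
opening: 0.0113
```

```bash
python3 -c "
from h import *
st();g(-.045)"
```

```text
t 11.85 p [0.5398 0.0204 0.0338] F [-0.5  0.  -2. ] op 0.0113 Rz [[-0.221, 0.975, -0.0], [0.002, -0.0, -1.0]] q [-0.1   0.08  1.96  0.    1.1  -1.89]
gauge pos mm [-124.8  -43.2   33.8] F gauge [-0.5  0.2 -2. ]
[ 0.   -0.18  0.03] [-0.0004  0.0015  0.0013]
```

{"method": "send_rows", "body": {
  "series": [
    {"tx":-0.2,"ty":0,"tz":0,"wx":0,"wy":0,"wz":0,"jaw":1},
    {"tx":-0.2,"ty":0,"tz":0,"wx":0,"wy":0,"wz":0,"jaw":1},
    {"tx":-0.2,"ty":0,"tz":0,"wx":0,"wy":0,"wz":0,"jaw":1},
    {"tx":-0.2,"ty":0,"tz":0,"wx":0,"wy":0,"wz":0,"jaw":1},
    {"tx":-0.2,"ty":0,"tz":0,"wx":0,"wy":0,"wz":0,"jaw":1}
  ]
}}

```text
t: 12.48
tool_pos: [0.5502, 0.0227, 0.0338]
tool_rot: [-0.35, 3.121, -0.0]
contact_force: [-0.7, -0.0, -1.5]
opening: 0.0113
```

{"method": "send_rows", "body": {
  "series": [
    {"tx":-0.1,"ty":0,"tz":0,"wx":0,"wy":0,"wz":0,"jaw":1},
    {"tx":-0.1,"ty":0,"tz":0,"wx":0,"wy":0,"wz":0,"jaw":1}
  ]
}}

```text
t: 12.72
tool_pos: [0.5523, 0.0232, 0.0338]
tool_rot: [-0.35, 3.121, -0.0]
contact_force: [-0.1, 1.1, -1.8]
opening: 0.0116
```

{"method": "send_rows", "body": {
  "series": [
    {"tx":-0.1,"ty":0,"tz":0,"wx":0,"wy":0,"wz":0,"jaw":1}
  ]
}}

```text
t: 12.85
tool_pos: [0.5533, 0.0235, 0.0338]
tool_rot: [-0.35, 3.121, -0.0]
contact_force: [-0.1, 0.4, -1.0]
opening: 0.011
```

```bash
python3 -c "
from h import *
g(-.045)"
```

```text
gauge pos mm [-110.9  -43.2   33.8] F gauge [-0.1  0.4 -1. ]
[ 0.   -0.18  0.03] [-0.0004  0.0011  0.0014]
```

{"method": "send_rows", "body": {
  "series": [
    {"tx":-0.08,"ty":0,"tz":0,"wx":0,"wy":0,"wz":0,"jaw":1}
  ]
}}

```text
t: 12.98
tool_pos: [0.5541, 0.0236, 0.0338]
tool_rot: [-0.35, 3.121, -0.0]
contact_force: [-0.4, 0.0, -0.8]
opening: 0.0111
```

{"method": "send_rows", "body": {
  "series": [
    {"tx":-0.08,"ty":0,"tz":0,"wx":0,"wy":0,"wz":0,"jaw":1}
  ]
}}

```text
t: 13.1
tool_pos: [0.5549, 0.0238, 0.0338]
tool_rot: [-0.35, 3.121, -0.0]
contact_force: [0.4, 0.5, -2.1]
opening: 0.0113
```

{"method": "send_rows", "body": {
  "series": [
    {"tx":-0.08,"ty":0,"tz":0,"wx":0,"wy":0,"wz":0,"jaw":1}
  ]
}}

```text
t: 13.22
tool_pos: [0.5552, 0.0239, 0.0338]
tool_rot: [0.35, -3.121, 0.0]
contact_force: [-3.8, -2.1, 1.8]
opening: 0.0112
```

{"method": "send_rows", "body": {
  "series": [
    {"tx":-0.08,"ty":0,"tz":0,"wx":0,"wy":0,"wz":0,"jaw":1}
  ]
}}

```text
t: 13.35
tool_pos: [0.5553, 0.0239, 0.0338]
tool_rot: [0.35, -3.119, 0.001]
contact_force: [-6.6, -1.7, 3.2]
opening: 0.0113
```

It caught at gauge x ≈ -109 with about 7 N, so this one is bad. Pull it back, firm up the grip, then lift.

{"method": "send_rows", "body": {
  "series": [
    {"tx":0.3,"ty":0,"tz":0,"wx":0,"wy":0,"wz":0,"jaw":1},
    {"tx":1.0,"ty":0,"tz":0,"wx":0,"wy":0,"wz":0,"jaw":1},
    {"tx":1.2,"ty":0,"tz":0,"wx":0,"wy":0,"wz":0,"jaw":1},
    {"tx":1.2,"ty":0,"tz":0,"wx":0,"wy":0,"wz":0,"jaw":1},
    {"tx":0.5,"ty":0,"tz":0,"wx":0,"wy":0,"wz":0,"jaw":1}
  ],
  "squeeze": 80
}}

```text
t: 13.98
tool_pos: [0.5126, 0.0142, 0.034]
tool_rot: [-0.35, 3.122, -0.001]
contact_force: [0.5, 0.5, -2.1]
opening: 0.0101
```

{"method": "send_rows", "body": {
  "series": [
    {"tx":0,"ty":0,"tz":0,"wx":0,"wy":0,"wz":0,"jaw":1},
    {"tx":0,"ty":0,"tz":-0.3,"wx":0,"wy":0,"wz":0,"jaw":1},
    {"tx":0,"ty":0,"tz":-1,"wx":0,"wy":0,"wz":0,"jaw":1},
    {"tx":0,"ty":0,"tz":-1.5,"wx":0,"wy":0,"wz":0,"jaw":1}
  ]
}}

```text
t: 14.48
tool_pos: [0.5107, 0.0143, 0.0618]
tool_rot: [0.35, -3.118, -0.001]
contact_force: [0.5, 0.9, -2.1]
opening: 0.0104
```

```bash
python3 -c "
from h import *
st();g(-.045);shot('side','d6');crop('pics/d6.png',220,130,150,100,5,'pics/d6c.png')"
```

```text
t 14.47 p [0.5107 0.0143 0.0618] F [ 0.5  0.9 -2.1] op 0.0104 Rz [[-0.221, 0.975, 0.001], [-0.004, -0.0, -1.0]] q [-0.12 -0.03  2.02 -0.    1.16 -1.91]
gauge pos mm [-154.5  -42.8   61.8] F gauge [ 0.7  0.8 -2.1]
[-0.01 -0.23  2.83] [ 0.0008 -0.0036  0.0013]
```

View pics/d6c.png

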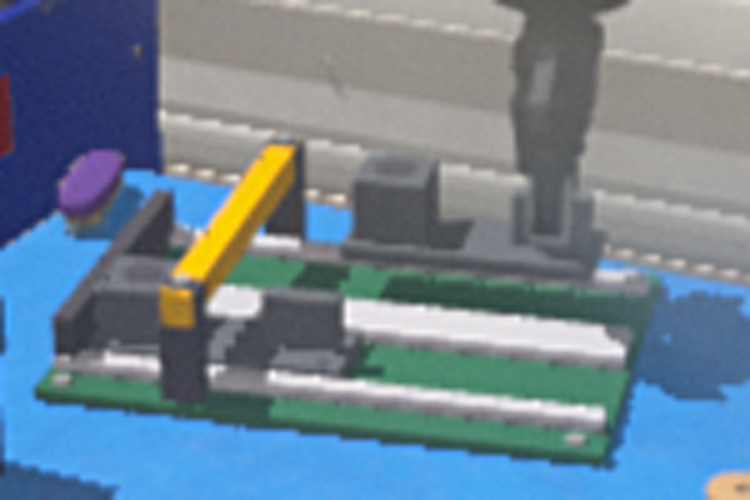

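The casting lifts level. Carry it to the tray.

{"method": "send_rows", "body": {
  "series": [
    {"tx":0,"ty":0,"tz":-2.5,"wx":0,"wy":0,"wz":0,"jaw":1},
    {"tx":0,"ty":0,"tz":-3,"wx":0,"wy":0,"wz":0,"jaw":1},
    {"tx":0,"ty":1,"tz":-3,"wx":0,"wy":0,"wz":0,"jaw":1},
    {"tx":0,"ty":2,"tz":-1.5,"wx":0,"wy":0,"wz":0,"jaw":1}
  ]
}}

```text
t: 15.02
tool_pos: [0.5065, 0.0433, 0.1699]
tool_rot: [-0.347, 3.119, -0.002]
contact_force: [-0.2, 0.9, -2.5]
opening: 0.0106
```

```bash
python3 -c "
from h import *
st();plan((.4807,.402,.15),.185,11)"
```

```text
t 15.03 p [0.5065 0.0433 0.1699] F [-0.2  0.9 -2.5] op 0.0106 Rz [[-0.22, 0.976, -0.001], [0.003, -0.001, -1.0]] q [-0.06 -0.18  1.96 -0.    1.36 -1.85]
[-0.49  3.23  0.18] [-0.0001  0.0003  0.0033]
[-0.48  3.23  0.18] [-0.0001  0.0003  0.0033]
[-0.47  3.24  0.18] [-0.0001  0.0003  0.0033]
[-0.46  3.24  0.18] [-0.0001  0.0003  0.0033]
[-0.44  3.24  0.18] [-0.0001  0.0003  0.0033]
[-0.43  3.24  0.18] [-0.0001  0.0003  0.0033]
[-0.42  3.24  0.18] [-0.0001  0.0003  0.0033]
[-0.41  3.24  0.18] [-0.0001  0.0003  0.0033]
[-0.4   3.24  0.18] [-0.0001  0.0003  0.0033]
[-0.39  3.25  0.18] [-0.0001  0.0003  0.0033]
[-0.38  3.25  0.18] [-0.0001  0.0003  0.0033]
```

{"method": "send_rows", "body": {
  "series": [
    {"tx":-0.5,"ty":3.2,"tz":0,"wx":0,"wy":0,"wz":0.003,"jaw":1},
    {"tx":-0.5,"ty":3.2,"tz":0,"wx":0,"wy":0,"wz":0.003,"jaw":1},
    {"tx":-0.5,"ty":3.2,"tz":0,"wx":0,"wy":0,"wz":0.003,"jaw":1},
    {"tx":-0.4,"ty":3.2,"tz":0,"wx":0,"wy":0,"wz":0.003,"jaw":1},
    {"tx":-0.4,"ty":3.2,"tz":0,"wx":0,"wy":0,"wz":0.003,"jaw":1}
  ]
}}

```text
t: 15.65
tool_pos: [0.4973, 0.2089, 0.1772]
tool_rot: [-0.318, 3.11, -0.002]
contact_force: [0.9, -0.4, -1.8]
opening: 0.0106
```

```bash
python3 -c "
from h import *
st();plan((.4807,.402,.15),.185,6);shot('wrist','w7')"
```

```text
t 15.65 p [0.4973 0.2089 0.1772] F [ 0.9 -0.4 -1.8] op 0.0106 Rz [[-0.202, 0.979, -0.003], [0.015, 0.0, -1.0]] q [ 0.26 -0.11  1.89 -0.    1.35 -1.51]
[-0.37  3.21  0.45] [-0.0005  0.0025  0.0031]
[-0.36  3.21  0.45] [-0.0005  0.0025  0.0031]
[-0.36  3.21  0.45] [-0.0005  0.0025  0.0031]
[-0.35  3.21  0.45] [-0.0005  0.0025  0.0031]
[-0.34  3.21  0.45] [-0.0005  0.0025  0.0031]
[-0.33  3.21  0.45] [-0.0005  0.0025  0.0031]
```

View pics/w7.png

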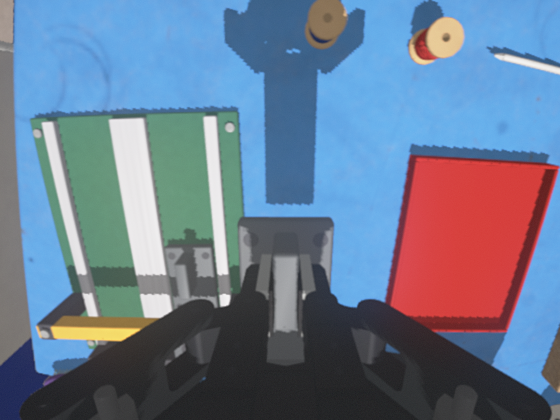

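Casting held (flange rear at (285, 220)). Tray near-edge corners are at (413, 157) and (556, 167), and the far edge is near row 330. I'll check the tray position.

```bash
python3 - <<'E'
from h import *
v=cam('w7');c=ctrl.camera_info('scene')
P=[plane(v,p,.018).round(4) for p in [(413,157),(556,167),(508,331),(388,328)]];print(P,np.mean(P,0))
print(tri([(v,(413,157)),(c,(219,238))]),tri([(v,(556,167)),(c,(166,216))]))
plan((.4807,.402,.13),.185,6)
E
```

```text
[array([0.4359, 0.3196, 0.018 ]), array([0.4133, 0.4664, 0.018 ]), array([0.6063, 0.5027, 0.018 ]), array([0.6274, 0.3564, 0.018 ])] [0.520725 0.411275 0.018   ]
(array([0.43545985, 0.3183201 , 0.0226221 ]), [np.float64(0.0007285627241266646), np.float64(0.0007285627241265911)]) (array([0.41302993, 0.46537926, 0.01664352]), [np.float64(0.0016662608718955713), np.float64(0.0016662608718955086)])
[-0.37  3.15  0.8 ] [0.0001 0.0026 0.0035]
[-0.36  3.15  0.8 ] [0.0001 0.0026 0.0035]
[-0.35  3.15  0.8 ] [0.0001 0.0026 0.0035]
[-0.34  3.16  0.79] [0.0001 0.0026 0.0035]
[-0.34  3.16  0.79] [0.0001 0.0026 0.0035]
[-0.33  3.16  0.79] [0.0001 0.0026 0.0035]
```

Tray centre is about (0.5205, 0.411), wall tops about 18 mm.

{"method": "send_rows", "body": {
  "series": [
    {"tx":-0.3,"ty":3.2,"tz":0.8,"wx":0,"wy":0.003,"wz":0.003,"jaw":1},
    {"tx":-0.3,"ty":3.2,"tz":0.8,"wx":0,"wy":0.003,"wz":0.003,"jaw":1},
    {"tx":-0.3,"ty":3.2,"tz":0.8,"wx":0,"wy":0.003,"wz":0.003,"jaw":1},
    {"tx":-0.3,"ty":3.2,"tz":0.8,"wx":0,"wy":0.003,"wz":0.003,"jaw":1},
    {"tx":-0.3,"ty":3.0,"tz":0.8,"wx":0,"wy":0.003,"wz":0.003,"jaw":1}
  ]
}}

```text
t: 16.32
tool_pos: [0.4821, 0.3752, 0.1418]
tool_rot: [-0.297, 3.12, 0.004]
contact_force: [0.1, 0.1, -2.5]
opening: 0.0109
```

```bash
python3 -c "
from h import *
st();plan((.481,.4035,.06),.185,3)"
```

```text
t 16.32 p [0.4821 0.3752 0.1418] F [ 0.1  0.1 -2.5] op 0.0109 Rz [[-0.189, 0.982, 0.002], [0.007, 0.003, -1.0]] q [ 0.54  0.1   1.74 -0.    1.3  -1.22]
[-0.12  0.93  2.73] [0.0007 0.0025 0.0017]
[-0.13  0.93  2.73] [0.0007 0.0025 0.0017]
[-0.13  0.93  2.73] [0.0007 0.0025 0.0017]
```

{"method": "send_rows", "body": {
  "series": [
    {"tx":0,"ty":1.0,"tz":2.6,"wx":0.001,"wy":0.003,"wz":0.002,"jaw":1},
    {"tx":0,"ty":0.9,"tz":2.6,"wx":0,"wy":0.002,"wz":0.002,"jaw":1},
    {"tx":0,"ty":0.9,"tz":2.2,"wx":0,"wy":0.002,"wz":0.002,"jaw":1},
    {"tx":0,"ty":0,"tz":0,"wx":0,"wy":0,"wz":0,"jaw":1}
  ]
}}

```text
t: 16.82
tool_pos: [0.4777, 0.4067, 0.0683]
tool_rot: [-0.294, 3.125, 0.004]
contact_force: [-0.6, 0.4, -2.0]
opening: 0.0101
```

```bash
python3 -c "
from h import *
st();plan((.481,.4035,.036),.185,3);plan((.481,.4035,.036),.185,1);shot('side','d8');crop('pics/d8.png',170,150,200,150,4,'pics/d8c.png')"
```

```text
t 16.82 p [0.4777 0.4067 0.0683] F [-0.6  0.4 -2. ] op 0.0101 Rz [[-0.187, 0.982, 0.002], [0.003, 0.003, -1.0]] q [ 0.59  0.22  1.74  0.    1.18 -1.17]
[-0.08 -0.13  1.08] [0.0008 0.0011 0.0009]
[-0.08 -0.13  1.08] [0.0008 0.0011 0.0009]
[-0.09 -0.12  1.08] [0.0008 0.0011 0.0009]
[-0.25 -0.38  3.23] [0.0024 0.0032 0.0026]
```

View pics/d8c.png

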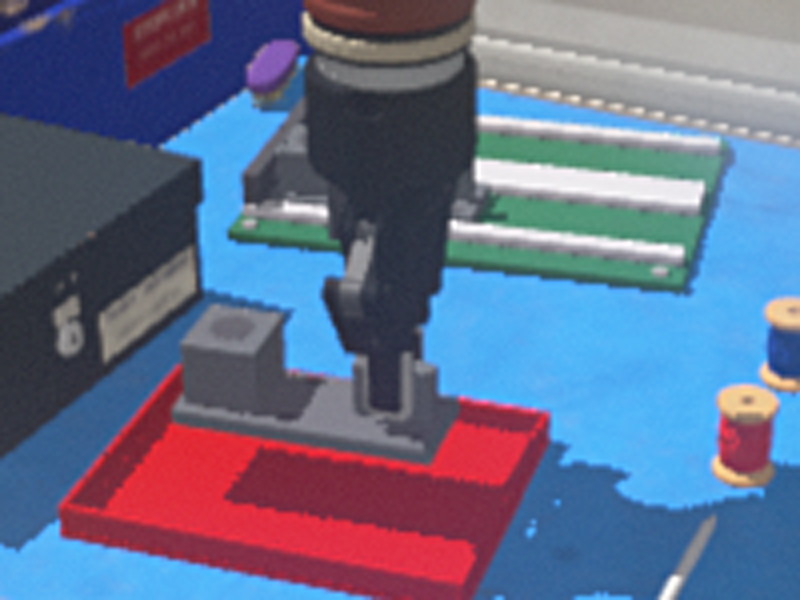

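Casting is level above the tray. Lower it, creeping at the end (contact expected at TCP z ≈ 0.030).

{"method": "send_rows", "body": {
  "series": [
    {"tx":-0.1,"ty":-0.1,"tz":1.2,"wx":0.001,"wy":0.001,"wz":0.001,"jaw":1},
    {"tx":-0.1,"ty":-0.1,"tz":1.2,"wx":0.001,"wy":0.001,"wz":0.001,"jaw":1},
    {"tx":0,"ty":0,"tz":0.4,"wx":0,"wy":0,"wz":0,"jaw":1},
    {"tx":0,"ty":0,"tz":0,"wx":0,"wy":0,"wz":0,"jaw":1}
  ]
}}

```text
t: 17.38
tool_pos: [0.4837, 0.4054, 0.0436]
tool_rot: [-0.288, 3.12, 0.006]
contact_force: [0.4, -0.5, -1.8]
opening: 0.0105
```

{"method": "send_rows", "body": {
  "series": [
    {"tx":0,"ty":0,"tz":0.2,"wx":0,"wy":0,"wz":0,"jaw":1},
    {"tx":0,"ty":0,"tz":0,"wx":0,"wy":0,"wz":0,"jaw":1}
  ]
}}

```text
t: 17.62
tool_pos: [0.484, 0.4055, 0.0419]
tool_rot: [-0.287, 3.12, 0.006]
contact_force: [-0.6, -0.1, -3.0]
opening: 0.0104
```

```bash
python3 -c "
from h import *
st();plan((.481,.4035,.031),.185,1)"
```

```text
t 17.62 p [0.484  0.4055 0.0419] F [-0.6 -0.1 -3. ] op 0.0104 Rz [[-0.183, 0.983, 0.003], [0.008, 0.005, -1.0]] q [ 0.58  0.26  1.74 -0.    1.13 -1.17]
[ 0.34 -0.14  1.09] [ 0.0032  0.0091 -0.0012]
```

{"method": "send_rows", "body": {
  "series": [
    {"tx":0,"ty":0,"tz":0.5,"wx":0.003,"wy":0.008,"wz":0,"jaw":1},
    {"tx":0,"ty":0,"tz":0.3,"wx":0.001,"wy":0.002,"wz":0,"jaw":1},
    {"tx":0,"ty":0,"tz":0,"wx":0,"wy":0,"wz":0,"jaw":1}
  ]
}}

```text
t: 18.0
tool_pos: [0.4843, 0.4058, 0.0338]
tool_rot: [0.289, -3.127, 0.001]
contact_force: [0.2, -0.4, -2.3]
opening: 0.0101
```

```bash
python3 -c "
from h import *
st();plan((.481,.4035,.030),.185,1)"
```

```text
t 18.0 p [0.4843 0.4058 0.0338] F [ 0.2 -0.4 -2.3] op 0.0101 Rz [[-0.183, 0.983, -0.001], [-0.001, -0.001, -1.0]] q [ 0.58  0.28  1.73 -0.    1.13 -1.17]
[ 0.36 -0.16  0.38] [-0.0008 -0.0009 -0.001 ]
```

{"method": "send_rows", "body": {
  "series": [
    {"tx":0,"ty":0,"tz":0.15,"wx":0,"wy":0,"wz":0,"jaw":1},
    {"tx":0,"ty":0,"tz":0.1,"wx":0,"wy":0,"wz":0,"jaw":1}
  ]
}}

```text
t: 18.25
tool_pos: [0.4843, 0.4058, 0.0312]
tool_rot: [0.289, -3.128, 0.001]
contact_force: [0.3, -0.3, -2.2]
opening: 0.0101
```

{"method": "send_rows", "body": {
  "series": [
    {"tx":0,"ty":0,"tz":0.1,"wx":0,"wy":0,"wz":0,"jaw":1}
  ]
}}

```text
t: 18.38
tool_pos: [0.4843, 0.4059, 0.0302]
tool_rot: [0.289, -3.128, 0.001]
contact_force: [-1.2, 1.2, -1.4]
opening: 0.0104
```

{"method": "send_rows", "body": {
  "series": [
    {"tx":0,"ty":0,"tz":0.1,"wx":0,"wy":0,"wz":0,"jaw":1}
  ]
}}

```text
t: 18.5
tool_pos: [0.4845, 0.406, 0.03]
tool_rot: [0.289, -3.128, 0.001]
contact_force: [-2.8, -2.5, 6.2]
opening: 0.0103
```

Set on the tray floor at z = 0.030, with the force flipped upward. Release and rise.

{"method": "send_rows", "body": {
  "series": [
    {"tx":0,"ty":0,"tz":0,"wx":0,"wy":0,"wz":0,"jaw":0.8},
    {"tx":0,"ty":0,"tz":0,"wx":0,"wy":0,"wz":0,"jaw":0.6},
    {"tx":0,"ty":0,"tz":0,"wx":0,"wy":0,"wz":0,"jaw":0.6}
  ],
  "squeeze": 30
}}

```text
t: 18.88
tool_pos: [0.4855, 0.4067, 0.0311]
tool_rot: [-0.289, 3.126, 0.001]
contact_force: [0.7, -0.5, -0.5]
opening: 0.034
```

{"method": "send_rows", "body": {
  "series": [
    {"tx":0,"ty":0,"tz":-2,"wx":0,"wy":0,"wz":0,"jaw":0.6},
    {"tx":0,"ty":0,"tz":-5,"wx":0,"wy":0,"wz":0,"jaw":0.6},
    {"tx":1,"ty":0,"tz":-6,"wx":0,"wy":0,"wz":0,"jaw":0.6},
    {"tx":2,"ty":0,"tz":-6,"wx":0,"wy":0,"wz":0,"jaw":0.6},
    {"tx":2,"ty":0,"tz":-3,"wx":0,"wy":0,"wz":0,"jaw":0.6}
  ]
}}

```text
t: 19.5
tool_pos: [0.4356, 0.3966, 0.2581]
tool_rot: [-0.287, 3.127, 0.001]
contact_force: [0.5, 0.2, -0.2]
opening: 0.0346
```

{"method": "send_rows", "body": {
  "series": [
    {"tx":0,"ty":2,"tz":0,"wx":0,"wy":0,"wz":0,"jaw":0.6},
    {"tx":0,"ty":0,"tz":0,"wx":0,"wy":0,"wz":0,"jaw":0.6}
  ]
}}

```text
t: 19.75
tool_pos: [0.4324, 0.4182, 0.2645]
tool_rot: [-0.287, 3.119, 0.009]
contact_force: [0.2, -1.3, -0.2]
opening: 0.0342
```

```bash
python3 -c "
from h import *
st();shot('wrist','w9');shot('side','d9');shot('scene','s9');crop('pics/d9.png',170,150,200,150,4,'pics/d9c.png');crop('pics/s9.png',150,140,280,190,2.8,'pics/s9c.png')"
```

```text
t 19.75 p [0.4324 0.4182 0.2645] F [ 0.2 -1.3 -0.2] op 0.0342 Rz [[-0.182, 0.983, 0.005], [0.009, 0.007, -1.0]] q [ 0.65 -0.02  1.65 -0.    1.5  -1.11]
```

View pics/d9c.png

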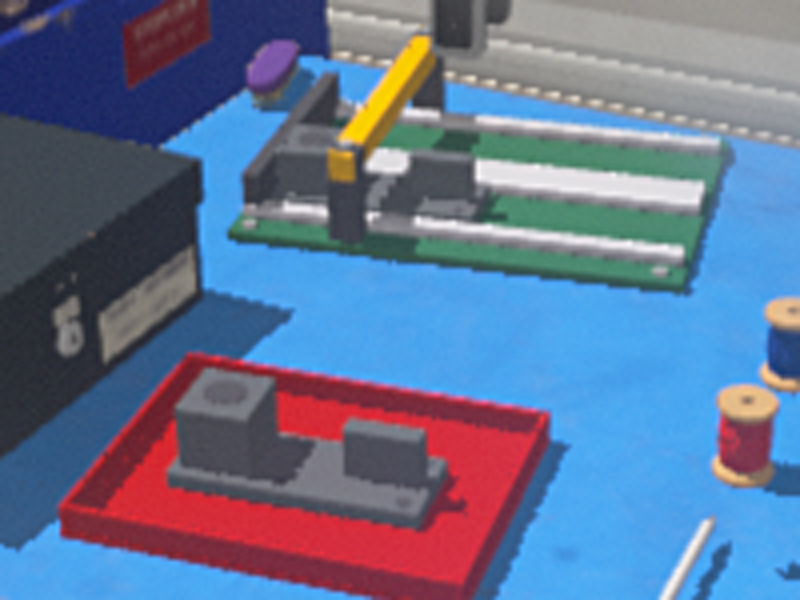

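View pics/s9c.png

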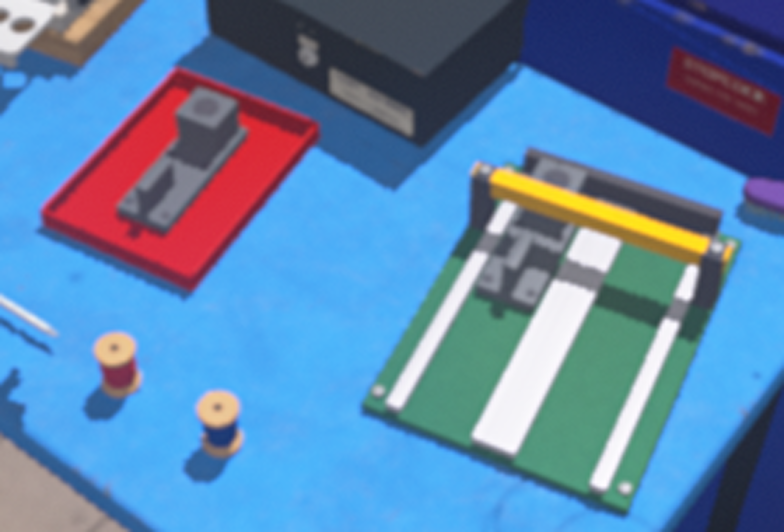

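View pics/w9.png

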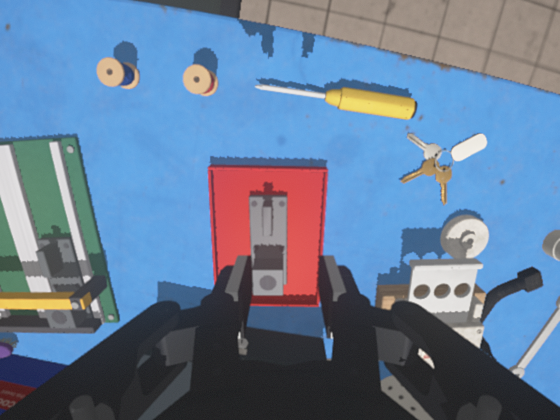

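The reject stands flat and upright mid-tray at wrist (268, 245), with spools upright and unmoved. The first casting's block is against the stop. Last numeric check on how far home it is.

```bash
python3 - <<'E'
from h import *
c=cam('s9');v=cam('w4')
co,s=np.cos(.222),np.sin(.222)
def G(X): d=X[:2]-[.652,.09]; return np.array([co*d[0]+s*d[1],-s*d[0]+co*d[1]])*1000
S=lambda x,y:(150+(x+.5)/2.8-.5,140+(y+.5)/2.8-.5)
print('flange rear scene',G(plane(c,S(503,301),.018)),'w4',G(plane(v,(286,209),.018)),'entry w4',G(plane(v,(241,72),.008)),'hole scene',G(plane(c,S(558,178),.0475)),'stop top front edge mid', G(plane(c,S(527,160),.038)))
print('spools',plane(c,S(116,347),.042),plane(c,S(218,407),.042))
print(ctrl.get_obs()['t'])
E
```

```text
flange rear scene [-77.88454798  45.23755634] w4 [-70.78513819  47.04460945] entry w4 [-203.19469002    4.40086432] hole scene [35.87598707 45.92068454] stop top front edge mid [53.13868851 78.67679092]
spools [0.33842477 0.30477664 0.042     ] [0.34514379 0.21002896 0.042     ]
19.9
```

```bash
python3 -c "
from station import ctrl
print(ctrl.finish_job())"
```

```text
the job is handed in; nothing more can be done
None
```

I tested both castings on the gauge and handed the job in at about 20 s; no verdict was given.

- **Casting in the +y lane (sound):** it passed under the bar with no resistance above noise. It met the end stop with about 6 N at rib x ≈ -46 mm, and I released it there. After release the wrist camera put its flange rear at x ≈ -71 mm (nominal -71).
- **Casting in the -y lane (bad):** it caught on the bar with about 7 N at rib x ≈ -109 mm (nominal -108). I stopped, pulled it back, lifted it level and set it upright in the middle of the red tray.

The last pictures show the reject flat in the tray and the arm clear of everything. The spools are standing where they were, to within about 2.5 mm of measurement.

One check disagreed. The scene camera put the sound casting's flange rear at -78 mm, where the image was hard to read. The block's hole in that same picture read +36 mm (expected +35). That, the wrist view and the contact force all agree that it is home.

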